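Hang the honey dipper on the slanted cup arm

ROBOT

A 6-joint arm with a two-finger parallel gripper is mounted at the origin on the work surface. World frame = base frame: x ahead of the robot, y to its left, z up, the work surface at z = 0. Lengths are in m, angles in rad, forces in N, time in s.
With the tool pointing down it reaches from about 0.35 to 0.925 m from the base axis. Payload 6.4 kg.
Tool frame: the origin (TCP) lies on the centre line of the jaws, within the pads' length; the fingertips stand 25 mm ahead of it and the grasp point (between the pads) lies 6 mm ahead of it; z points along the fingers, y is the direction in which the jaws open and shut (so a half turn about z gives the same grasp; the last joint's range is limited). The gripper opens to 85 mm and grips with 20 to 120 N. Pads are 22 mm wide; open, the fingers measure 114 mm over their backs; the gripper's body (76 mm by 85 mm) begins 54 mm behind the grasp point. The pads swing forward as they close: fully open they stand 13 mm farther back than shut.
Start: joints at [-1.507, 0.245, 1.558, -0, 1.339, -0.174], TCP at [0.153, -0.632, 0.219] pointing down, gripper open.
Joint ranges: [-3.13, 3.13], [-1.02, 2.26], [0.13, 2.54], [-0.95, 4.09], [0.21, 2.88], [-2.74, 2.74]. Speed limits (rad/s): [2.57, 2.57, 3.14, 3.14, 3.14, 3.14].

INTERFACE

Orientations are given as a unit quaternion [x, y, z, w].
In Python, from bench import robot gives the robot as it stands. The module is installed in compiled form; this text tells all that it offers.
- The arm moves only by the tool play_rows, never from a script. Its argument "targets" is a list of rows, each an object of numbers: "x", "y", "z": the shift along the world's x, y, z in units of 25 mm (1.0 is 25 mm); "rx", "ry", "rz": the turn, a rotation vector about the world's x, y, z in units of 6 degrees (1.0 is 6 degrees). A call has 1 to 5 rows; each row is the pose to reach, as a shift and turn from the pose commanded when the call began; what a row does not reach only later rows make up. A row lasts 1/10 s, in which the tool goes at most 50 mm and 8.59 degrees, less where a joint would pass 70% of its speed; a pose out of reach is approached as far as the arm can. A call with a gripper value outside its range is refused whole. "fingers" is the finger opening in mm, from 0 to 85.4, set as the call begins (left out, the last holds). The fingers move at their own pace and stop on an object; "newtons" is the grip in N (left out, the last holds). Time passes only in rows, so rows that repeat a pose let the fingers close. It gives the time, the measured TCP pose, the force and the opening at its end, in the units of the state.
- robot.get_obs(): the state, without advancing time (a new reading comes with each control period).
- robot.read_camera(name): name is "scene" or "top" or "wrist"; returns a dict with "frame" (480x640x3 uint8, blue, green, red), "fx", "fy", "cx", "cy" (pixels), "view" (4x4, takes a point from world to camera coordinates); the wrist camera has in their place "tool_from_camera" (4x4, takes a point from camera to tool coordinates, whose origin is the TCP and whose axes are the flange's). Camera axes: x right, y down, z forward; pixel columns grow to the right and rows downward; lengths in m; the calibration is good to about 2 mm. A picture is of the moment at which its call begins: read the wrist's pose just before it. There is no depth.
- robot.job_done(): hands the job in, once; it reports no verdict.
Trained networks look in a picture, given as the dict that the camera call returned (one of the last four; its "shot" number tells which), for a name from the list of things; names that differ only in an ending like _2 or _b are one class to them, and where a whole thing is asked for, a point or a joint stands for the part that bears it (a point fixed in the world has none). Each returns a list of dicts, best first, with "confidence" (0 to 1); they miss things now and then, are a little off and sometimes report something else, mostly with a low value. They report only what shows in the picture. A call takes as long as a camera call. They do not tell look-alikes from the thing itself.
- robot.recognise(name, picture): "rect" ([left, top, width, height] in pixels, round what is visible of it).
- robot.masks_of(name, picture): "mask" (480x640 bool, what is visible of it) and "rect" ([left, top, width, height] in pixels, round what is visible of it).
- robot.pinpoint(name, picture): "xy" ([column, row] in pixels: a listed point, or the origin of a listed thing).
The state is a dict: "time": time; "q": joint angles; "dq": joint speeds; "joint_torque": joint torques, N m; "position": TCP position; "ee_rot": TCP orientation; "contact_force": force on the tool from outside, world axes, zero at the start; "moment": the same for the moment, N m; "finger_gap": finger opening in m.
Only numpy, scipy, OpenCV 4.12 (cv2) and the standard library are available. Lean on these libraries where they do the work, as an engineer would, in place of code of your own. Each camera call takes 0.05 s, during which the arm holds its last target. There are 200 camera calls.

TASK

The olive wood honey dipper is pushed into a bay of the white shelf insert so that only its square loop sticks out. Draw it out by the loop, lay it flat on the marble tile and let go of it; then take it again so that the loop is free, hold the loop square to the slanted steel arm of the cup stand, slide it along the arm well past half-way down before you let go, and leave it hanging there. Do not disturb the canister, the clay dish or the glass bowls on top of the insert.

Things in the scene. Friction and masses are not known exactly. Their poses are not given: they have to be found in the camera images.
- dipper_loop (a point): Centre of the square loop at the handle end of the honey dipper (rigid olive wood, 155 mm long). Axes: x along the handle from loop to head, z the axis of the loop's hole (up at the start and when lying flat). Loop 46 x 46 mm outside, hole 30 x 30 mm, 12 mm thick. At the start the loop overhangs the insert's front edge in the air, handle and head are under the roof.
- dipper_grip (a point): Middle of the dipper's handle, near its centre of mass, 62 mm from the loop's centre along x; same axes. The handle is a square bar 12 x 12 mm from 23 to 91 mm from the loop's centre; beyond it, to 132 mm, is the ribbed round head, 25 mm across.
- dipper: The honey dipper, about 60 g; origin and axes as point dipper_loop. At the start it lies in the insert's middle bay, sloping about 5 degrees up towards the head, and must come out about 115 mm to be clear. On a flat surface it slopes about 3 degrees up towards the head.
- insert: Fixed white ceramic shelf insert, 170 (x) x 240 (y) x 71 mm high; origin at the centre of its underside, front (-x) open towards the robot. Deck top at 25 mm, roof underside at 61 mm, roof top at 71 mm. Three bays open to the front along x; the middle one is 50 mm wide, centred on y = 0. The three bystanders stand on the rear half of the roof.
- tile: Fixed marble tile, 130 (x) x 220 (y) x 10 mm thick, origin at the centre of its underside: the place to lay the dipper down.
- stand: Fixed steel cup stand: round base 120 mm across and 12 mm thick, upright post 16 mm thick and about 222 mm high. Origin at the centre of the base's underside.
- cup_arm: Fixed slanted arm of the cup stand: a round bar 10 mm thick, with a 12 mm ball tip. Origin at its root on the post (185 mm above the work surface); z points along the arm from root to tip (81 mm to the very end), 50 degrees above level, leaning out towards the robot; y is level; x points up and away from the robot.
- canister: Bystander: domed steel canister with a push button on its lid, 66 mm across, 118 mm high; origin at the centre of its underside.
- cazuela: Bystander: small terracotta dish with two ears, 74 mm across, 30 mm high; origin at the centre of its underside.
- bowls: Bystander: two stacked glass bowls, 60 mm across, 42 mm high together; origin at the centre of the underside.
Things that resemble listed ones, but are neither listed nor needed, are in the scene too. What is meant by the dipper is not purple, and is the smaller of those in its own colour. Leave any purple or yellow look-alike of the stand alone.

How it is judged:
On the way, in this order (a step that is already met when the one before it is completed fails the run):
1. the dipper has been laid flat on the tile and let go of (contact force between dipper and tile above 0.1 N and contact force between the fingers and dipper below 0.05 N and angle between dipper's own z axis and vertical below 0.2 rad and linear speed of dipper below 0.03 m/s), for 0.2 s.
2. still held by the gripper, the loop is on the arm past half-way down it, square to it within about 30 degrees (contact force between the fingers and dipper above 0.3 N and angle between the z axis of dipper and the z axis of cup_arm, either way round below 0.52 rad and x of dipper_loop in the frame of cup_arm between -0.014 and 0.014 m and y of dipper_loop in the frame of cup_arm between -0.014 and 0.014 m and z of dipper_loop in the frame of cup_arm between -0.01 and 0.04 m), for 0.1 s.
At the end, for the whole second after the job is handed in: The dipper hangs at rest by its loop from the slanted arm, let go: the loop's centre is less than 40 mm up the arm from its root and within 25 mm (up and down) and 20 mm (sideways) of the arm's axis, more than 140 mm above the work surface (x of dipper_loop in the frame of cup_arm between -0.025 and 0.025 m and y of dipper_loop in the frame of cup_arm between -0.02 and 0.02 m and z of dipper_loop in the frame of cup_arm between -0.025 and 0.04 m and contact force between dipper and stand above 0.05 N and linear speed of dipper below 0.05 m/s and angular speed of dipper below 0.6 rad/s and height (world z) of dipper_loop above 0.14 m and contact force between the fingers and dipper below 0.05 N and contact force between dipper and tile below 0.01 N); the robot touches nothing.
It fails at once if the canister on the insert moved by more than 15 mm (distance of canister from where it was at the start of the episode above 0.015 m).
It fails at once if the clay dish on the insert moved by more than 15 mm (distance of cazuela from where it was at the start of the episode above 0.015 m).
It fails at once if the stacked glass bowls on the insert moved by more than 15 mm (distance of bowls from where it was at the start of the episode above 0.015 m).
It also fails if it takes over 64 s, if anything falls off the work surface, if the arm or the gripper's body presses on something with over 40 N, if the wrist force passes 120 N, or if a joint passes its speed limit or range.

## Working session

There is one attempt and no reset: what is moved stays moved. The work goes in short steps, Python scripts to look and compute and a tool call to move; the robot and the scene stay as the last step left them, time stands still between calls to the robot, and variables do not carry over. Pictures are saved under pics/ and viewed, about 8 in all and at most 12, crops included, and the job is handed in when it is done.

Besides the shell and the picture viewer there is one more tool, called after "Request:" as name([rows], argument=value, ...), one row to a line, values as JSON. play_rows: Moves the arm, as the interface text tells. Its arguments: {"type":"object","properties":{"targets":{"type":"array"},"fingers":{"type":"number"},"newtons":{"type":"number"}},"required":["targets"]}

```bash
mkdir -p pics; cat > h.py <<'E'
import numpy as np, cv2
from scipy.spatial.transform import Rotation as R
from bench import robot
def cam(name):
    o=robot.get_obs(); p=robot.read_camera(name)
    if 'view' in p: V=np.array(p['view'])
    else:
        T=np.eye(4);T[:3,:3]=R.from_quat(o['ee_rot']).as_matrix();T[:3,3]=o['position']
        V=np.linalg.inv(T@np.array(p['tool_from_camera']))
    p['V']=V; p['K']=np.array([[p['fx'],0,p['cx']],[0,p['fy'],p['cy']],[0,0,1]])
    return p
def ray(p,xy):
    d=np.linalg.inv(p['K'])@[xy[0],xy[1],1]; Rm=p['V'][:3,:3]; 
    return -Rm.T@p['V'][:3,3], Rm.T@d
def at_z(p,xy,z):
    c,d=ray(p,xy); return c+d*(z-c[2])/d[2]
def tri(obs):
    A=np.zeros((3,3));b=np.zeros(3)
    for p,xy in obs:
        c,d=ray(p,xy);d=d/np.linalg.norm(d);M=np.eye(3)-np.outer(d,d);A+=M;b+=M@c
    x=np.linalg.solve(A,b); 
    return x,[float(np.linalg.norm(np.cross(x-ray(p,xy)[0],ray(p,xy)[1]/np.linalg.norm(ray(p,xy)[1])))) for p,xy in obs]
def proj(p,X):
    X=np.atleast_2d(X);c=X@p['V'][:3,:3].T+p['V'][:3,3];u=c@p['K'].T;return u[:,:2]/u[:,2:]
E
python3 - <<'E'
from h import *
np.set_printoptions(precision=3,suppress=True)
s=cam('scene');t=cam('top')
cv2.imwrite('pics/s.png',s['frame']);cv2.imwrite('pics/t.png',t['frame'])
for n in ['dipper_loop','dipper','insert','tile','stand','cup_arm','canister','cazuela','bowls']:
    for nm,p in (('s',s),('t',t)):
        print(n,nm,[(np.round(d['xy']).tolist(),round(d['confidence'],2),at_z(p,d['xy'],{'dipper_loop':.03,'dipper':.03,'cup_arm':.185,'canister':.071,'cazuela':.071,'bowls':.071}.get(n,0))[:2].round(3).tolist()) for d in robot.pinpoint(n,p)][:5])
E
```

```text
dipper_loop s [([156.0, 268.0], 0.94, [0.53, -0.359]), ([126.0, 326.0], 0.77, [0.666, -0.43]), ([225.0, 259.0], 0.48, [0.554, -0.21]), ([281.0, 281.0], 0.24, [0.655, -0.108])]
dipper_loop t [([491.0, 240.0], 0.9, [0.651, -0.422]), ([469.0, 308.0], 0.81, [0.506, -0.368]), ([386.0, 288.0], 0.68, [0.549, -0.191])]
dipper s [([128.0, 330.0], 0.81, [0.676, -0.426]), ([152.0, 268.0], 0.63, [0.527, -0.368]), ([223.0, 259.0], 0.49, [0.553, -0.214])]
dipper t [([391.0, 288.0], 0.81, [0.55, -0.202]), ([490.0, 241.0], 0.63, [0.649, -0.42]), ([464.0, 304.0], 0.59, [0.514, -0.357]), ([302.0, 333.0], 0.47, [0.455, -0.012])]
insert s [([245.0, 303.0], 0.96, [0.664, -0.192])]
insert t [([383.0, 238.0], 0.6, [0.661, -0.192])]
tile s [([298.0, 216.0], 0.81, [0.447, -0.007])]
tile t [([304.0, 332.0], 0.91, [0.454, -0.014])]
stand s [([415.0, 335.0], 0.98, [0.852, 0.116]), ([390.0, 269.0], 0.89, [0.677, 0.139]), ([477.0, 256.0], 0.69, [0.707, 0.344])]
stand t [([246.0, 157.0], 0.77, [0.845, 0.117]), ([232.0, 230.0], 0.7, [0.678, 0.145]), ([144.0, 220.0], 0.61, [0.703, 0.343])]
cup_arm s [([498.0, 192.0], 0.68, [0.697, 0.352])]
cup_arm t [([211.0, 221.0], 0.73, [0.672, 0.15]), ([102.0, 209.0], 0.63, [0.695, 0.351]), ([226.0, 132.0], 0.56, [0.841, 0.126]), ([348.0, 223.0], 0.24, [0.668, -0.103])]
canister s [([285.0, 275.0], 0.67, [0.675, -0.103])]
canister t [([347.0, 222.0], 0.66, [0.686, -0.106])]
cazuela s [([210.0, 305.0], 0.71, [0.699, -0.262]), ([247.0, 300.0], 0.64, [0.711, -0.19])]
cazuela t [([423.0, 215.0], 0.69, [0.701, -0.267]), ([212.0, 221.0], 0.5, [0.69, 0.176])]
bowls s [([244.0, 295.0], 0.6, [0.698, -0.193])]
bowls t [([387.0, 217.0], 0.88, [0.697, -0.192])]
```

View pics/s.png

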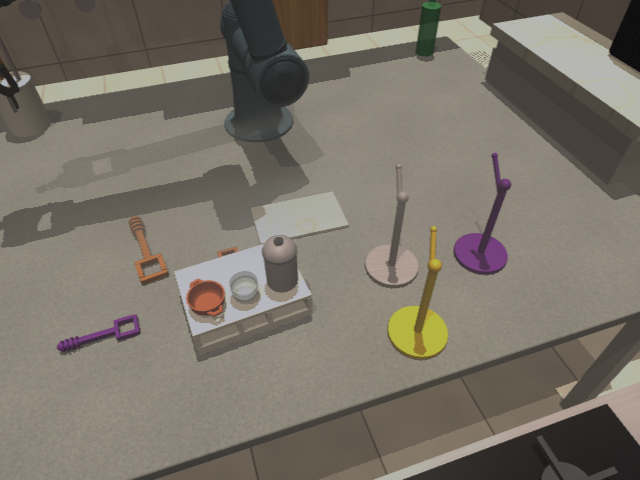

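View pics/t.png

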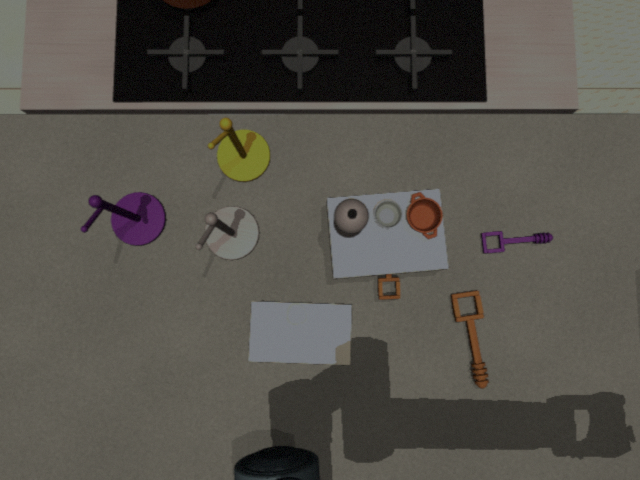

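Candidates for the dipper, top view: the one in the bay with its loop at (389,288); a larger one in the same orange at (468,306); a purple one at (493,241). The one in the bay is the smaller orange one and matches the description. For the stand I take the steel one at (232,232), not the yellow or purple ones. A zoomed crop will check both.

```bash
python3 - <<'E'
from h import *
np.set_printoptions(precision=3,suppress=True)
s=cam('scene');t=cam('top')
a=cv2.resize(t['frame'][190:320,320:450],(400,400),interpolation=2)
b=cv2.resize(t['frame'][195:275,180:260],(400,400),interpolation=2)
c=cv2.resize(s['frame'][155:215,370:430],(400,400),interpolation=2)
cv2.imwrite('pics/c1.png',cv2.resize(np.hstack([b,c]),(800,400)))
cv2.imwrite('pics/c0.png',a)
print(tri([(s,(225,259)),(t,(386,288))]))
for n in ['tile','insert']:
  for p in (s,t):
    m=robot.masks_of(n,p)[0]['mask'].astype(np.uint8)
    h=np.array(cv2.findNonZero(m)).reshape(-1,2)
    w=np.array([at_z(p,x,{'tile':.01,'insert':.071}[n])[:2] for x in h],np.float32)
    print(n,cv2.minAreaRect(w))
o=robot.get_obs();print(R.from_quat(o['ee_rot']).as_matrix(),o['position'],t['V'][:3,:3],ray(t,(320,240)),robot.read_camera('wrist')['tool_from_camera'])
E
```

```text
(array([ 0.547, -0.201,  0.02 ]), [0.008028072831051713, 0.008028072831051709])
tile ((0.45679959654808044, -0.01016777753829956), (0.22090749442577362, 0.13736169040203094), 87.54457092285156)
tile ((0.45464929938316345, -0.004908353090286255), (0.2214643657207489, 0.1318594217300415), 87.84664916992188)
insert ((0.6351767778396606, -0.10566907376050949), (0.07531919330358505, 0.1559283435344696), 73.23529815673828)
insert ((0.6609914302825928, -0.18844950199127197), (0.174551859498024, 0.24392351508140564), 5.142882347106934)
[[ 0.972  0.236 -0.   ]
 [ 0.236 -0.972 -0.   ]
 [-0.     0.    -1.   ]] [ 0.153 -0.632  0.219] [[-0.004 -1.     0.006]
 [-0.995  0.003 -0.101]
 [ 0.101 -0.006 -0.995]] (array([ 0.542, -0.052,  1.063]), array([ 0.106,  0.002, -0.994])) [[ 0.    -0.945 -0.326  0.084]
 [ 1.     0.001 -0.    -0.001]
 [ 0.    -0.326  0.945 -0.155]
 [ 0.     0.     0.     1.   ]]
```

View pics/c1.png

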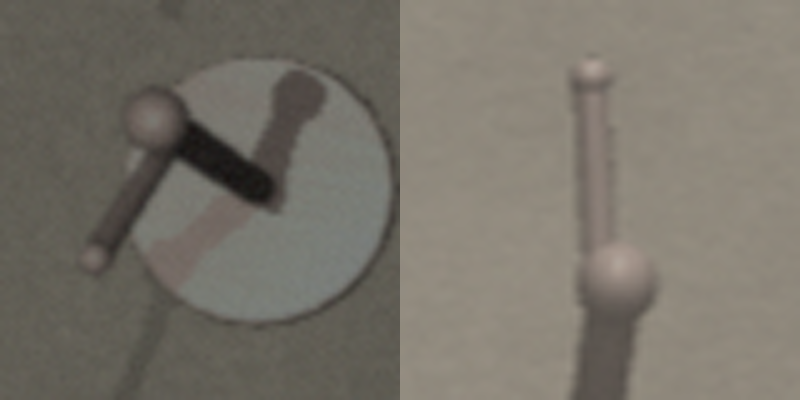

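View pics/c0.png

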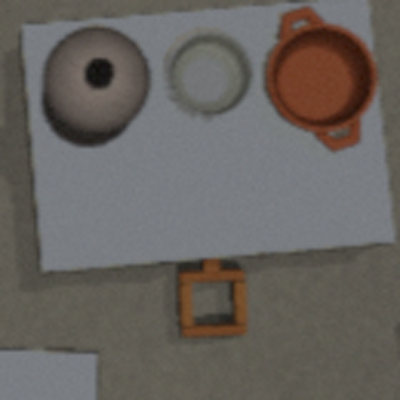

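The loop is centred at about (389,288) in the top view and sits at the insert's front edge. The steel stand's arm tip is at (199,247) top and (399,166) scene; the ball on its post is at (211,219) and (403,197). Next I move over the loop.

Request:
play_rows([
  {"x": 5, "y": 5.8, "rz": -2.3},
  {"x": 5, "y": 5.8, "rz": -2.3},
  {"x": 5, "y": 5.8, "rz": -2.3},
  {"x": 5, "y": 5.8, "rz": -2.3},
  {"x": 5, "y": 5.8, "rz": -2.3},
], fingers=85)

```text
invalid input at $.targets[0]: expected keys x, y, z, rx, ry, rz
```

Request:
play_rows([
  {"x": 5, "y": 5.8},
  {"x": 5, "y": 5.8},
  {"x": 5, "y": 5.8},
  {"x": 5, "y": 5.8},
  {"x": 5, "y": 5.8},
])

```text
invalid input at $.targets[0]: expected keys x, y, z, rx, ry, rz
```

Request:
play_rows([
  {"x": 5, "y": 5.7},
  {"x": 5, "y": 5.7},
  {"x": 5, "y": 5.7},
  {"x": 5, "y": 5.7},
  {"x": 5, "y": 5.7},
])

```text
invalid input at $.targets[0]: expected keys x, y, z, rx, ry, rz
```

```bash
python3 - <<'E'
from h import *
np.set_printoptions(precision=3,suppress=True)
o=robot.get_obs();print(o['time'],o['position'],o['q'])
s=cam('scene');t=cam('top')
for off in (0,-.5):
  tip=tri([(s,(398.8+off,166.2+off)),(t,(199+off,246.6+off))]);ball=tri([(s,(402.8+off,197.2+off)),(t,(211.2+off,218.8+off))])
  print(tip,ball)
w=cam('wrist');cv2.imwrite('pics/w1.png',w['frame'])
for d in robot.pinpoint('dipper_loop',w)+robot.pinpoint('dipper_grip',w): print(d['xy'],d['confidence'],at_z(w,d['xy'],.029))
for d in robot.masks_of('dipper',w)[:2]:
  h=cv2.findNonZero(d['mask'].astype(np.uint8)).reshape(-1,2)
  print(d['rect'],cv2.minAreaRect(np.array([at_z(w,x,.034)[:2] for x in h],np.float32)))
E
```

```text
1.35 [ 0.153 -0.632  0.219] [-1.507  0.245  1.558 -0.     1.339 -0.174]
(array([0.619, 0.157, 0.243]), [0.0006562960289733613, 0.0006562960289732943]) (array([0.673, 0.145, 0.21 ]), [0.0006687958500944299, 0.0006687958500942862])
(array([0.62 , 0.157, 0.245]), [0.0002549424637525715, 0.00025494246375254784]) (array([0.673, 0.144, 0.212]), [0.00026386389012311517, 0.0002638638901230161])
```

View pics/w1.png

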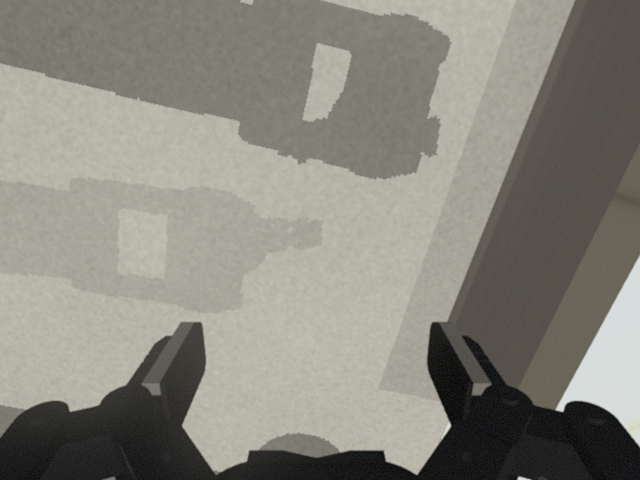

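Request:
play_rows([
  {"x": 5, "y": 5.8, "z": 0, "rx": 0, "ry": 0, "rz": -2.3},
  {"x": 5, "y": 5.8, "z": 0, "rx": 0, "ry": 0, "rz": -2.3},
  {"x": 5, "y": 5.8, "z": 0, "rx": 0, "ry": 0, "rz": -2.3},
  {"x": 5, "y": 5.8, "z": 0, "rx": 0, "ry": 0, "rz": -2.3},
  {"x": 5, "y": 5.8, "z": 0, "rx": 0, "ry": 0, "rz": -2.3},
], fingers=85, newtons=40)

```text
time: 2.15
position: [0.2808, -0.4833, 0.2186]
ee_rot: [1.0, 0.001, 0.0, -0.0]
contact_force: [-0.5, -1.3, -0.1]
finger_gap: 0.085
```

Request:
play_rows([
  {"x": 5, "y": 5.8, "z": 0, "rx": 0, "ry": 0, "rz": 0},
  {"x": 5, "y": 5.8, "z": 0, "rx": 0, "ry": 0, "rz": 0},
  {"x": 5, "y": 5.8, "z": 0, "rx": 0, "ry": 0, "rz": 0},
  {"x": 5, "y": 5.8, "z": 0, "rx": 0, "ry": 0, "rz": 0},
  {"x": 5, "y": 5.8, "z": 0, "rx": 0, "ry": 0, "rz": 0},
])

```text
time: 2.65
position: [0.4053, -0.339, 0.2187]
ee_rot: [1.0, 0.001, 0.0, -0.0]
contact_force: [-0.0, -0.1, 0.5]
finger_gap: 0.085
```

Request:
play_rows([
  {"x": 5, "y": 5.7, "z": 0, "rx": 0, "ry": 0, "rz": 0},
  {"x": 5, "y": 5.7, "z": 0, "rx": 0, "ry": 0, "rz": 0},
  {"x": 5, "y": 5.7, "z": 0, "rx": 0, "ry": 0, "rz": 0},
  {"x": 5, "y": 5.7, "z": 0, "rx": 0, "ry": 0, "rz": 0},
  {"x": 5, "y": 5.7, "z": 0, "rx": 0, "ry": 0, "rz": 0},
])

```text
time: 3.15
position: [0.5301, -0.1972, 0.2187]
ee_rot: [1.0, 0.001, 0.0, -0.0]
contact_force: [-0.2, -0.3, -0.7]
finger_gap: 0.085
```

```bash
python3 - <<'E'
from h import *
np.set_printoptions(precision=3,suppress=True)
o=robot.get_obs();print(o['time'],o['position'],o['q'],R.from_quat(o['ee_rot']).as_matrix())
w=cam('wrist');cv2.imwrite('pics/w2.png',w['frame'])
for d in robot.pinpoint('dipper_loop',w)+robot.pinpoint('dipper_grip',w): print(d['xy'],d['confidence'],at_z(w,d['xy'],.029))
for d in robot.masks_of('dipper',w)[:2]:
  h=cv2.findNonZero(d['mask'].astype(np.uint8)).reshape(-1,2)
  print(d['rect'],cv2.minAreaRect(np.array([at_z(w,x,.034)[:2] for x in h],np.float32)))
E
```

```text
3.15 [ 0.53  -0.197  0.219] [-0.557  0.048  1.777  0.001  1.316  1.013] [[ 1.     0.001  0.001]
 [ 0.001 -1.     0.   ]
 [ 0.001 -0.    -1.   ]]
[499.4, 297.9] 0.84 [ 0.441 -0.375  0.029]
[290.8, 152.8, 58.9, 60.0] ((0.5517880916595459, -0.19946351647377014), (0.049046456813812256, 0.04743766412138939), 1.560889482498169)
[562.1, 31.8, 75.1, 63.7] ((0.6489731073379517, -0.4214771091938019), (0.043290529400110245, 0.059384942054748535), 4.4996514320373535)
```

View pics/w2.png

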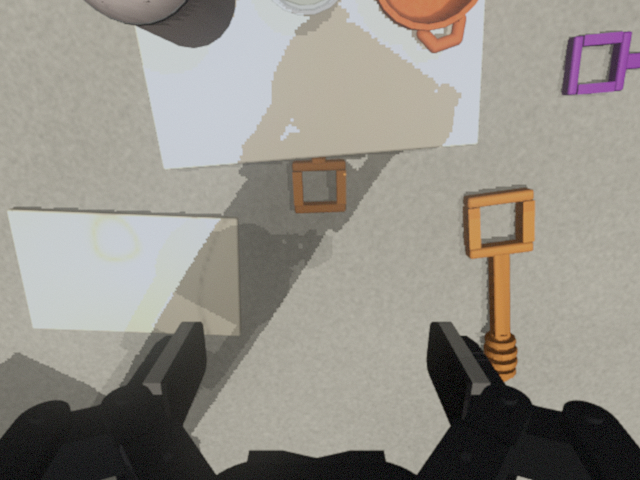

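The wrist view shows the small orange loop at (320,187) in front of the middle bay, with the handle stub going under the roof. It lies at about (0.548, -0.200) with a yaw of about 1.5°, which agrees with the triangulation. Next I descend and grip its sides.

Request:
play_rows([
  {"x": 0.7, "y": -0.1, "z": -1.5, "rx": 0, "ry": 0, "rz": 0.3},
  {"x": 0.7, "y": -0.1, "z": -3, "rx": 0, "ry": 0, "rz": 0.3},
  {"x": 0.7, "y": -0.1, "z": -4.5, "rx": 0, "ry": 0, "rz": 0.3},
  {"x": 0.7, "y": -0.1, "z": -6, "rx": 0, "ry": 0, "rz": 0.3},
  {"x": 0.7, "y": -0.1, "z": -6.5, "rx": 0, "ry": 0, "rz": 0.3},
])

```text
time: 3.85
position: [0.5422, -0.2017, 0.0519]
ee_rot: [1.0, 0.013, -0.003, -0.002]
contact_force: [-0.0, -0.0, -0.9]
finger_gap: 0.0851
```

Request:
play_rows([
  {"x": 0, "y": 0, "z": -0.45, "rx": 0, "ry": 0, "rz": 0},
  {"x": 0, "y": 0, "z": -0.45, "rx": 0, "ry": 0, "rz": 0},
])

```text
time: 4.05
position: [0.5453, -0.2024, 0.0447]
ee_rot: [1.0, 0.014, -0.0, -0.0]
contact_force: [-0.1, -0.4, 0.3]
finger_gap: 0.0852
```

Request:
play_rows([
  {"x": 0, "y": 0, "z": 0, "rx": 0, "ry": 0, "rz": 0},
  {"x": 0, "y": 0, "z": 0, "rx": 0, "ry": 0, "rz": 0},
  {"x": 0, "y": 0, "z": 0, "rx": 0, "ry": 0, "rz": 0},
  {"x": 0, "y": 0, "z": 0, "rx": 0, "ry": 0, "rz": 0},
  {"x": 0, "y": 0, "z": 0, "rx": 0, "ry": 0, "rz": 0},
], fingers=40, newtons=40)

```text
time: 4.55
position: [0.5459, -0.2018, 0.0453]
ee_rot: [1.0, 0.014, 0.0, 0.0]
contact_force: [-0.3, 0.1, -0.1]
finger_gap: 0.0401
```

Request:
play_rows([
  {"x": 0, "y": 0, "z": 0, "rx": 0, "ry": 0, "rz": 0},
  {"x": 0, "y": 0, "z": 0, "rx": 0, "ry": 0, "rz": 0},
  {"x": 0, "y": 0, "z": 0, "rx": 0, "ry": 0, "rz": 0},
])

```text
time: 4.85
position: [0.5456, -0.2017, 0.0448]
ee_rot: [1.0, 0.014, -0.0, -0.0]
contact_force: [-0.1, 0.4, -0.9]
finger_gap: 0.04
```

```bash
python3 - <<'E'
from h import *
w=cam('wrist');s=cam('scene')
c=cv2.resize(s['frame'][215:295,185:265],(480,480),interpolation=2)
cv2.imwrite('pics/w3.png',cv2.resize(np.hstack([w['frame'],c]),(800,343)))
E
```

```text
(no output)
```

View pics/w3.png

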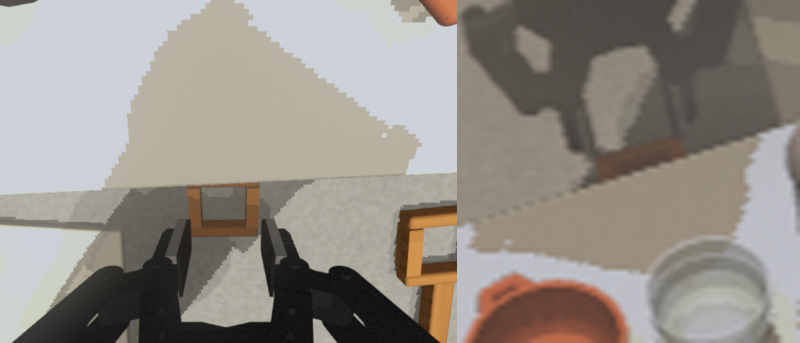

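```bash
python3 - <<'E'
from h import *
np.set_printoptions(precision=4,suppress=True)
w=cam('wrist')
T=robot.get_obs()['position']
print('tip',proj(w,T+np.array([[0,0,-.025],[0,.02,-.025],[0,-.02,-.025],[0,.02,-.015],[0,0.02,0]])))
for z in (.02,.03,.034):
  print(z,[at_z(w,(a*1.4,b*1.4),z)[:2] for a,b in ((188,186),(259,186),(190,229),(257,229))])
d=robot.masks_of('dipper',w)
for k in d:print(k['rect'],k['confidence'])
E
```

```text
tip [[317.708  285.9135]
 [277.8503 284.8602]
 [357.4931 286.9649]
 [275.9192 293.7431]
 [272.6279 308.8826]]
0.02 [array([ 0.5586, -0.1746]), array([ 0.56  , -0.2233]), array([ 0.5252, -0.1755]), array([ 0.5266, -0.2241])]
0.03 [array([ 0.5626, -0.1759]), array([ 0.5639, -0.2219]), array([ 0.531 , -0.1768]), array([ 0.5323, -0.2227])]
0.034 [array([ 0.5642, -0.1765]), array([ 0.5655, -0.2213]), array([ 0.5333, -0.1773]), array([ 0.5346, -0.2221])]
[257.6, 254.9, 110.4, 75.8] 0.67
[553.4, 287.7, 85.3, 191.5] 0.66
```

The fingers closed to 40 mm above the loop, so the tips sit higher than assumed. The loop is undisturbed, with its top at about 0.031. I open, go 15 mm lower and try again.

Request:
play_rows([
  {"x": 0, "y": 0, "z": 0, "rx": 0, "ry": 0, "rz": 0},
  {"x": 0, "y": 0, "z": 0, "rx": 0, "ry": 0, "rz": 0},
  {"x": 0, "y": 0, "z": 0, "rx": 0, "ry": 0, "rz": 0},
  {"x": 0, "y": 0, "z": -0.3, "rx": 0, "ry": 0, "rz": 0},
  {"x": 0, "y": 0.1, "z": -0.6, "rx": 0, "ry": 0, "rz": 0},
], fingers=70)

```text
time: 5.55
position: [0.5457, -0.1994, 0.0294]
ee_rot: [1.0, 0.014, 0.0, 0.0]
contact_force: [-0.6, 0.1, 0.4]
finger_gap: 0.0701
```

Request:
play_rows([
  {"x": 0, "y": 0, "z": 0, "rx": 0, "ry": 0, "rz": 0},
  {"x": 0, "y": 0, "z": 0, "rx": 0, "ry": 0, "rz": 0},
  {"x": 0, "y": 0, "z": 0, "rx": 0, "ry": 0, "rz": 0},
  {"x": 0, "y": 0, "z": 0, "rx": 0, "ry": 0, "rz": 0},
  {"x": 0, "y": 0, "z": 0, "rx": 0, "ry": 0, "rz": 0},
], fingers=40)

```text
time: 6.05
position: [0.5458, -0.1993, 0.0301]
ee_rot: [1.0, 0.014, 0.0, 0.0]
contact_force: [-0.4, 0.3, -1.1]
finger_gap: 0.0399
```

```bash
python3 - <<'E'
from h import *
np.set_printoptions(precision=4,suppress=True)
w=cam('wrist');s=cam('scene')
w['frame']=w['frame'].copy()
T=robot.get_obs()['position']
for d,c in ((0,(0,0,255)),(-.025,(0,255,0)),(.025,(255,0,0))):
  for y in (.02,-.02):
    for q in proj(w,T+np.array([[.011,y,d],[-.011,y,d]])): cv2.circle(w['frame'],tuple(int(v) for v in q),3,c,-1)
cv2.imwrite('pics/w4.png',w['frame'][180:480,120:520].repeat(2,0).repeat(2,1))
print(w['fx'],w['cx'],w['cy'],s['fx'])
E
```

```text
393.06931175858057 316.02005426771143 243.95738441976525 478.9306312716117
```

View pics/w4.png

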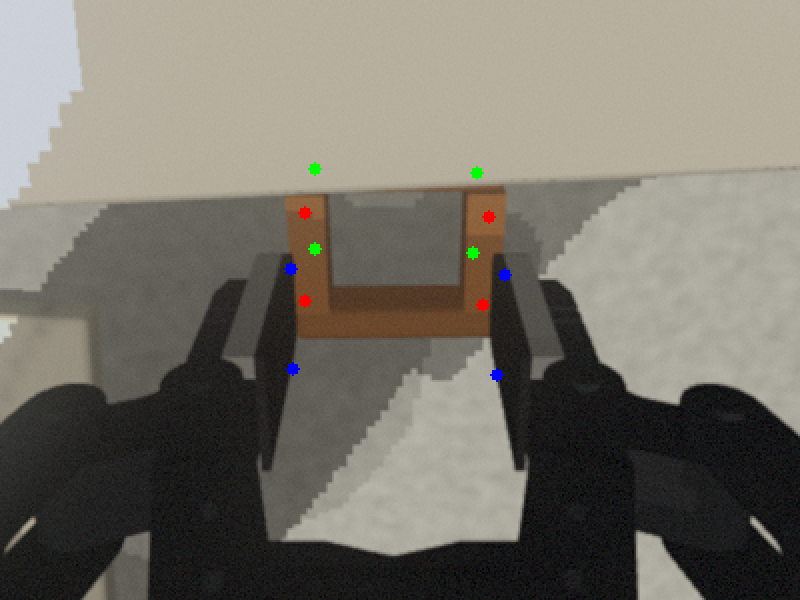

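Projected against the picture, the fingertips (crop (292,254) and (492,254)) sit about 15 mm behind the TCP level at this opening. The loop is lower, with its top at about z = 0.034. That disagrees with the stated 25 mm, so I go lower in guarded steps and watch the force.

Request:
play_rows([
  {"x": 0, "y": 0, "z": 0, "rx": 0, "ry": 0, "rz": 0},
  {"x": 0, "y": 0, "z": 0, "rx": 0, "ry": 0, "rz": 0},
  {"x": 0, "y": 0, "z": 0, "rx": 0, "ry": 0, "rz": 0},
  {"x": 0, "y": 0, "z": -0.15, "rx": 0, "ry": 0, "rz": 0},
  {"x": 0, "y": 0, "z": -0.15, "rx": 0, "ry": 0, "rz": 0},
], fingers=70)

```text
time: 6.65
position: [0.5452, -0.199, 0.0255]
ee_rot: [1.0, 0.014, -0.0, -0.0]
contact_force: [-0.8, 0.1, -0.6]
finger_gap: 0.0699
```

Request:
play_rows([
  {"x": 0, "y": 0, "z": -0.1, "rx": 0, "ry": 0, "rz": 0},
  {"x": 0, "y": 0, "z": -0.2, "rx": 0, "ry": 0, "rz": 0},
  {"x": 0, "y": 0, "z": -0.2, "rx": 0, "ry": 0, "rz": 0},
])

```text
time: 6.95
position: [0.5453, -0.1991, 0.0205]
ee_rot: [1.0, 0.014, -0.0, -0.0]
contact_force: [-0.5, 0.1, 0.1]
finger_gap: 0.0704
```

```bash
python3 - <<'E'
from h import *
o=robot.get_obs();print(o['position'],o['contact_force'],o['q'])
E
```

```text
[ 0.54527783 -0.19905285  0.02054426] [-0.46666285  0.1416782   0.11309001] [-5.45234537e-01  3.45647800e-01  1.83729765e+00 -3.06727391e-07
  9.59609278e-01  9.97269236e-01]
```

Request:
play_rows([
  {"x": 0, "y": 0, "z": 0, "rx": 0, "ry": 0, "rz": 0},
  {"x": 0, "y": 0, "z": 0, "rx": 0, "ry": 0, "rz": 0},
  {"x": 0, "y": 0, "z": 0, "rx": 0, "ry": 0, "rz": 0},
  {"x": 0, "y": 0, "z": 0, "rx": 0, "ry": 0, "rz": 0},
], fingers=40)

```text
time: 7.35
position: [0.5457, -0.1993, 0.0212]
ee_rot: [1.0, 0.014, 0.0, 0.0]
contact_force: [0.2, -0.2, 0.6]
finger_gap: 0.0399
```

```bash
python3 - <<'E'
from h import *
w=cam('wrist')
cv2.imwrite('pics/w5.png',w['frame'][180:480,120:520].repeat(2,0).repeat(2,1))
for d in robot.masks_of('dipper',w):print(d['rect'],d['confidence'])
E
```

```text
[256.4, 280.1, 123.0, 80.2] 0.95
[585.5, 311.7, 52.7, 165.3] 0.92
```

Still above the loop, and no contact. The apparent growth in the picture fits the visual estimate, so I go 13 mm lower, again guarded.

Request:
play_rows([
  {"x": 0, "y": 0, "z": 0, "rx": 0, "ry": 0, "rz": 0},
  {"x": 0, "y": 0, "z": 0, "rx": 0, "ry": 0, "rz": 0},
  {"x": 0, "y": 0, "z": 0, "rx": 0, "ry": 0, "rz": 0},
  {"x": 0, "y": 0, "z": -0.2, "rx": 0, "ry": 0, "rz": 0},
  {"x": 0, "y": 0, "z": -0.2, "rx": 0, "ry": 0, "rz": 0},
], fingers=62)

```text
time: 7.95
position: [0.5451, -0.1989, 0.0153]
ee_rot: [1.0, 0.014, -0.001, -0.0]
contact_force: [0.2, -0.0, 0.7]
finger_gap: 0.0621
```

Request:
play_rows([
  {"x": 0, "y": 0, "z": -0.1, "rx": 0, "ry": 0, "rz": 0},
  {"x": 0, "y": 0, "z": -0.2, "rx": 0, "ry": 0, "rz": 0},
  {"x": 0, "y": 0, "z": -0.3, "rx": 0, "ry": 0, "rz": 0},
  {"x": 0, "y": 0, "z": -0.3, "rx": 0, "ry": 0, "rz": 0},
])

```text
time: 8.35
position: [0.5453, -0.199, 0.0081]
ee_rot: [1.0, 0.014, -0.0, -0.0]
contact_force: [0.3, -0.2, 0.5]
finger_gap: 0.0616
```

Request:
play_rows([
  {"x": 0, "y": 0, "z": 0, "rx": 0, "ry": 0, "rz": 0},
  {"x": 0, "y": 0, "z": 0, "rx": 0, "ry": 0, "rz": 0},
  {"x": 0, "y": 0, "z": 0, "rx": 0, "ry": 0, "rz": 0},
  {"x": 0, "y": 0, "z": 0, "rx": 0, "ry": 0, "rz": 0},
], fingers=40)

```text
time: 8.75
position: [0.5457, -0.1992, 0.0088]
ee_rot: [1.0, 0.014, 0.0, 0.0]
contact_force: [-0.7, 1.1, 1.6]
finger_gap: 0.0447
```

Gripped: the opening stopped at 44.7 mm. I lift 3 mm and draw it out along the bay.

Request:
play_rows([
  {"x": 0, "y": 0, "z": 0.12, "rx": 0, "ry": 0, "rz": 0},
  {"x": -0.6, "y": -0.03, "z": 0.15, "rx": 0, "ry": 0, "rz": 0},
  {"x": -1.2, "y": -0.06, "z": 0.15, "rx": 0, "ry": 0, "rz": 0},
  {"x": -1.8, "y": -0.1, "z": 0.15, "rx": 0, "ry": 0, "rz": 0},
  {"x": -2.4, "y": -0.14, "z": 0.15, "rx": 0, "ry": 0, "rz": 0},
])

```text
time: 9.25
position: [0.4851, -0.2028, 0.0124]
ee_rot: [1.0, 0.014, 0.0, 0.0]
contact_force: [0.4, -0.1, -1.0]
finger_gap: 0.0447
```

Request:
play_rows([
  {"x": -0.6, "y": -0.03, "z": 0, "rx": 0, "ry": 0, "rz": 0},
  {"x": -1.2, "y": -0.06, "z": 0, "rx": 0, "ry": 0, "rz": 0},
  {"x": -1.8, "y": -0.1, "z": 0, "rx": 0, "ry": 0, "rz": 0},
  {"x": -2.4, "y": -0.14, "z": 0, "rx": 0, "ry": 0, "rz": 0},
  {"x": -3.0, "y": -0.17, "z": 0, "rx": 0, "ry": 0, "rz": 0},
])

```text
time: 9.75
position: [0.4101, -0.207, 0.0125]
ee_rot: [1.0, 0.014, 0.0, 0.0]
contact_force: [-0.3, -0.1, -0.2]
finger_gap: 0.0447
```

```bash
python3 - <<'E'
from h import *
np.set_printoptions(precision=3,suppress=True)
print(robot.get_obs()['q'])
t=cam('top')
for n in ('dipper','canister','cazuela','bowls'):
  print(n,[(d['xy'],at_z(t,d['xy'],.03)) for d in robot.pinpoint(n,t)[:4]])
w=cam('wrist')
cv2.imwrite('pics/w6.png',np.hstack([w['frame'][100:480,60:580],cv2.resize(t['frame'][200:360,340:450],(262,380))]))
E
```

```text
[-0.715  0.112  2.144 -0.     0.885  0.827]
dipper [([491.0, 240.8], array([ 0.65 , -0.422,  0.03 ])), ([463.2, 304.6], array([ 0.513, -0.357,  0.03 ])), ([393.7, 353.0], array([ 0.412, -0.206,  0.03 ])), ([391.7, 354.8], array([ 0.408, -0.201,  0.03 ]))]
canister [([347.1, 221.2], array([ 0.694, -0.11 ,  0.03 ]))]
cazuela [([422.4, 216.8], array([ 0.703, -0.274,  0.03 ]))]
bowls [([386.5, 216.1], array([ 0.705, -0.196,  0.03 ]))]
```

View pics/w6.png

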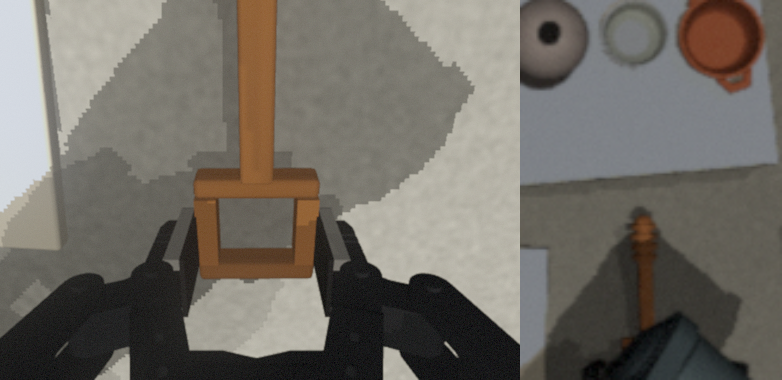

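The dipper is fully out; its head at (643,215) in the inset is clear of the front edge. The bystanders are unmoved and the loop is held square. Next I lift, turn 90° and carry it over the tile.

Request:
play_rows([
  {"x": 0, "y": 0, "z": 1.5, "rx": 0, "ry": 0, "rz": 0},
  {"x": 0, "y": 0, "z": 3, "rx": 0, "ry": 0, "rz": 0},
  {"x": 0, "y": 0, "z": 3, "rx": 0, "ry": 0, "rz": 1.2},
  {"x": 0, "y": 0.5, "z": 3, "rx": 0, "ry": 0, "rz": 2.4},
  {"x": 0, "y": 1, "z": 3, "rx": 0, "ry": 0, "rz": 3.6},
])

```text
time: 10.55
position: [0.4115, -0.182, 0.088]
ee_rot: [0.979, 0.204, 0.0, 0.001]
contact_force: [-0.5, 0.7, -1.5]
finger_gap: 0.0445
```

Request:
play_rows([
  {"x": 0.3, "y": 0.8, "z": 0, "rx": 0, "ry": 0, "rz": 1.2},
  {"x": 0.6, "y": 1.6, "z": 0, "rx": 0, "ry": 0, "rz": 2.4},
  {"x": 0.9, "y": 2.4, "z": 0, "rx": 0, "ry": 0, "rz": 3.6},
  {"x": 1.2, "y": 3.2, "z": 0, "rx": 0, "ry": 0, "rz": 4.8},
  {"x": 1.5, "y": 4, "z": 0, "rx": 0, "ry": 0, "rz": 6},
])

```text
time: 11.05
position: [0.4491, -0.081, 0.0876]
ee_rot: [0.868, 0.497, 0.0, 0.0]
contact_force: [-0.0, 0.2, -0.6]
finger_gap: 0.0447
```

Request:
play_rows([
  {"x": 0.3, "y": 0.9, "z": 0, "rx": 0, "ry": 0, "rz": 1.2},
  {"x": 0.3, "y": 0.9, "z": 0, "rx": 0, "ry": 0, "rz": 2.4},
  {"x": 0.3, "y": 0.9, "z": 0, "rx": 0, "ry": 0, "rz": 3.6},
  {"x": 0.3, "y": 0.9, "z": 0, "rx": 0, "ry": 0, "rz": 4.8},
  {"x": 0.3, "y": 0.9, "z": 0, "rx": 0, "ry": 0, "rz": 5.3},
])

```text
time: 11.55
position: [0.4563, -0.0592, 0.0875]
ee_rot: [0.699, 0.715, 0.0, 0.0]
contact_force: [0.1, 0.5, -0.1]
finger_gap: 0.0442
```

Request:
play_rows([
  {"x": 0, "y": 0, "z": -1, "rx": 0, "ry": 0, "rz": 0},
  {"x": 0, "y": 0, "z": -2, "rx": 0, "ry": 0, "rz": 0},
  {"x": 0, "y": 0, "z": -2.4, "rx": 0, "ry": 0, "rz": 0},
  {"x": 0, "y": 0, "z": -2.4, "rx": 0, "ry": 0, "rz": 0},
  {"x": 0, "y": 0, "z": -2.4, "rx": 0, "ry": 0, "rz": 0},
])

```text
time: 12.05
position: [0.4564, -0.0596, 0.028]
ee_rot: [0.701, 0.714, 0.0, 0.0]
contact_force: [0.2, -0.5, -0.3]
finger_gap: 0.0452
```

```bash
python3 - <<'E'
from h import *
np.set_printoptions(precision=3,suppress=True)
o=robot.get_obs();print(o['q'],o['position'],o['contact_force'],o['moment'])
w=cam('wrist');cv2.imwrite('pics/w7.png',w['frame'])
E
```

```text
[-0.377  0.08   2.141  0.     0.919 -0.395] [ 0.456 -0.06   0.028] [ 0.238 -0.516 -0.315] [-0.011 -0.022  0.015]
```

Request:
play_rows([
  {"x": 0, "y": 0, "z": -0.5, "rx": 0, "ry": 0, "rz": 0},
  {"x": 0, "y": 0, "z": -0.9, "rx": 0, "ry": 0, "rz": 0},
  {"x": 0, "y": 0, "z": -1.0, "rx": 0, "ry": 0, "rz": 0},
  {"x": 0, "y": 0, "z": -1.0, "rx": 0, "ry": 0, "rz": 0},
])

```text
time: 12.5
position: [0.4549, -0.0592, 0.0015]
ee_rot: [0.701, 0.713, -0.0, -0.001]
contact_force: [0.1, 0.2, -0.9]
finger_gap: 0.0449
```

Request:
play_rows([
  {"x": 0, "y": 0, "z": -0.1, "rx": 0, "ry": 0, "rz": 0},
  {"x": 0, "y": 0, "z": -0.1, "rx": 0, "ry": 0, "rz": 0},
])

```text
time: 12.7
position: [0.4556, -0.0595, -0.0002]
ee_rot: [0.701, 0.713, -0.0, -0.0]
contact_force: [-0.3, -0.2, -0.9]
finger_gap: 0.0449
```

Request:
play_rows([
  {"x": 0, "y": 0, "z": -0.1, "rx": 0, "ry": 0, "rz": 0},
  {"x": 0, "y": 0, "z": -0.1, "rx": 0, "ry": 0, "rz": 0},
])

```text
time: 12.9
position: [0.4561, -0.0596, -0.0017]
ee_rot: [0.701, 0.713, -0.0, -0.0]
contact_force: [-3.7, 1.6, 8.4]
finger_gap: 0.0446
```

Request:
play_rows([
  {"x": 0, "y": 0, "z": -0.08, "rx": 0, "ry": 0, "rz": 0},
  {"x": 0, "y": 0, "z": -0.08, "rx": 0, "ry": 0, "rz": 0},
])

```text
time: 13.1
position: [0.4568, -0.0595, -0.0025]
ee_rot: [0.701, 0.713, 0.0, 0.0]
contact_force: [-6.1, 6.0, 20.6]
finger_gap: 0.0449
```

Contact with the tile at about the expected height. I ease up and let go, then rise.

Request:
play_rows([
  {"x": 0, "y": 0, "z": 0.12, "rx": 0, "ry": 0, "rz": 0},
  {"x": 0, "y": 0, "z": 0.12, "rx": 0, "ry": 0, "rz": 0},
])

```text
time: 13.3
position: [0.4562, -0.0597, -0.0011]
ee_rot: [0.701, 0.713, 0.0, 0.001]
contact_force: [-0.6, 0.1, -0.1]
finger_gap: 0.0447
```

Request:
play_rows([
  {"x": 0, "y": 0, "z": 0, "rx": 0, "ry": 0, "rz": 0},
  {"x": 0, "y": 0, "z": 0, "rx": 0, "ry": 0, "rz": 0},
  {"x": 0, "y": 0, "z": 0, "rx": 0, "ry": 0, "rz": 0},
  {"x": 0, "y": 0, "z": 0, "rx": 0, "ry": 0, "rz": 0},
  {"x": 0, "y": 0, "z": 0.2, "rx": 0, "ry": 0, "rz": 0},
], fingers=75)

```text
time: 13.8
position: [0.4549, -0.0592, 0.0028]
ee_rot: [0.701, 0.713, -0.0, -0.001]
contact_force: [0.2, -0.4, 0.2]
finger_gap: 0.0751
```

Request:
play_rows([
  {"x": 0, "y": 0, "z": 0.8, "rx": 0, "ry": 0, "rz": 0},
  {"x": 0, "y": 0, "z": 2, "rx": 0, "ry": 0, "rz": 0},
  {"x": 0, "y": 0, "z": 4, "rx": 0, "ry": 0, "rz": 0},
  {"x": 0, "y": 1, "z": 5, "rx": 0, "ry": 0, "rz": 0},
  {"x": 0, "y": 2.4, "z": 5, "rx": 0, "ry": 0, "rz": 0},
])

```text
time: 14.3
position: [0.4592, -0.0005, 0.1338]
ee_rot: [0.702, 0.712, 0.003, 0.005]
contact_force: [1.3, 0.4, -0.1]
finger_gap: 0.0749
```

```bash
python3 - <<'E'
from h import *
np.set_printoptions(precision=3,suppress=True)
robot.read_camera('top')
o=robot.get_obs();print(o['q'],o['position'],o['contact_force'])
w=cam('wrist');cv2.imwrite('pics/w8.png',w['frame'])
t=cam('top')
for p in (w,t):
  for n in ('dipper_loop','dipper_grip'):print(n,[(np.round(d['xy']),round(d['confidence'],2),at_z(p,d['xy'],.018)[:2]) for d in robot.pinpoint(n,p)[:3]])
  for d in robot.masks_of('dipper',p)[:3]:
    h=cv2.findNonZero(d['mask'].astype(np.uint8)).reshape(-1,2)
    print(d['rect'],cv2.minAreaRect(np.array([at_z(p,x,.022)[:2] for x in h],np.float32)))
E
```

```text
[-0.241 -0.122  2.113  0.003  1.147 -0.261] [0.457 0.004 0.131] [-0.356  3.354 -0.56 ]
dipper_loop [(array([314., 311.]), 0.68, array([ 0.457, -0.057]))]
dipper_grip [(array([314., 233.]), 0.58, array([0.456, 0.005]))]
[280.7, 129.0, 66.7, 210.8] ((0.45644327998161316, 6.367266178131104e-05), (0.15373900532722473, 0.04565639793872833), 89.5054931640625)
dipper_loop [(array([468., 304.]), 0.96, array([ 0.513, -0.37 ])), (array([490., 242.]), 0.68, array([ 0.648, -0.424])), (array([384., 219.]), 0.63, array([ 0.7  , -0.192]))]
dipper_grip [(array([476., 344.]), 0.77, array([ 0.429, -0.384])), (array([523., 242.]), 0.65, array([ 0.647, -0.495]))]
[450.7, 289.7, 38.8, 100.2] ((0.43838396668434143, -0.3746733069419861), (0.20630428194999695, 0.06578371673822403), 7.331649303436279)
[481.3, 229.0, 69.7, 22.8] ((0.6521587371826172, -0.479412704706192), (0.04719078913331032, 0.1557880938053131), 5.029308795928955)
[305.9, 321.2, 28.7, 20.8] ((0.456745982170105, -0.04777764528989792), (0.055669136345386505, 0.04435558244585991), 89.68293762207031)
```

View pics/w8.png

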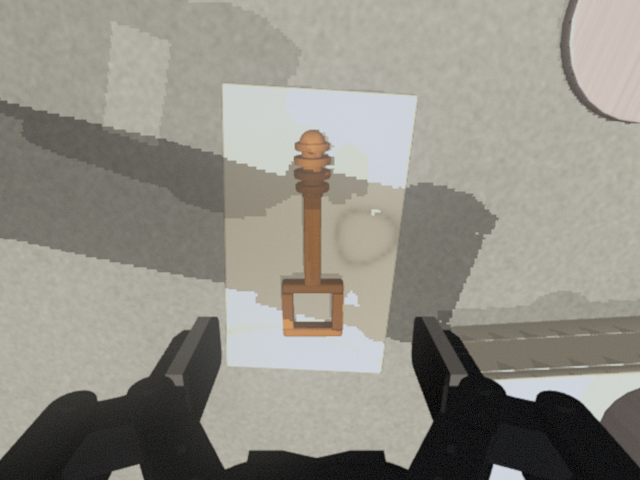

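The dipper lies flat on the tile: loop at (314,311) → (0.457,-0.057), grip point at (0.456,0.005), yaw about 90°, measured length 154 mm. Next I grip the handle about 69 mm from the loop centre.

Request:
play_rows([
  {"x": 0, "y": 0.3, "z": -1.5, "rx": 0, "ry": 0, "rz": -0.1},
  {"x": 0, "y": 0.3, "z": -3, "rx": 0, "ry": 0, "rz": -0.1},
  {"x": 0, "y": 0.3, "z": -4, "rx": 0, "ry": 0, "rz": -0.1},
  {"x": 0, "y": 0.3, "z": -4.5, "rx": 0, "ry": 0, "rz": -0.1},
  {"x": 0, "y": 0.3, "z": -4.7, "rx": 0, "ry": 0, "rz": -0.1},
], fingers=45)

```text
time: 15.25
position: [0.4549, 0.0078, 0.0097]
ee_rot: [0.705, 0.709, -0.001, -0.001]
contact_force: [0.5, -0.2, 1.4]
finger_gap: 0.0449
```

Request:
play_rows([
  {"x": 0, "y": 0, "z": -0.2, "rx": 0, "ry": 0, "rz": 0},
  {"x": 0, "y": 0, "z": -0.4, "rx": 0, "ry": 0, "rz": 0},
  {"x": 0, "y": 0, "z": -0.4, "rx": 0, "ry": 0, "rz": 0},
])

```text
time: 15.55
position: [0.456, 0.0079, 0.0011]
ee_rot: [0.704, 0.71, 0.0, 0.0]
contact_force: [0.1, 0.1, 0.4]
finger_gap: 0.0449
```

Request:
play_rows([
  {"x": 0, "y": 0, "z": 0, "rx": 0, "ry": 0, "rz": 0},
  {"x": 0, "y": 0, "z": 0, "rx": 0, "ry": 0, "rz": 0},
  {"x": 0, "y": 0, "z": 0, "rx": 0, "ry": 0, "rz": 0},
  {"x": 0, "y": 0, "z": 0, "rx": 0, "ry": 0, "rz": 0},
  {"x": 0, "y": 0, "z": 0, "rx": 0, "ry": 0, "rz": 0},
], fingers=5, newtons=50)

```text
time: 16.05
position: [0.4562, 0.008, 0.0014]
ee_rot: [0.705, 0.71, 0.0, 0.0]
contact_force: [-1.0, 0.4, 5.6]
finger_gap: 0.0109
```

Request:
play_rows([
  {"x": 0, "y": 0, "z": 1, "rx": 0, "ry": 0, "rz": 0},
  {"x": 0, "y": 0, "z": 3, "rx": 0, "ry": 0, "rz": 0},
  {"x": 0, "y": 0, "z": 5, "rx": 0, "ry": 0, "rz": 0},
  {"x": 0, "y": 0, "z": 7, "rx": 0, "ry": 0, "rz": 0},
  {"x": 0, "y": 0, "z": 8, "rx": 0, "ry": 0, "rz": 0},
])

```text
time: 16.55
position: [0.4573, 0.0077, 0.2055]
ee_rot: [0.704, 0.71, 0.002, 0.003]
contact_force: [1.5, -0.1, -0.0]
finger_gap: 0.0102
```

```bash
cat > k.py <<'E'
from h import *
from scipy.optimize import brentq, fsolve
Q=[(.245,1.558),(.048,1.777),(.3456,1.8373),(.112,2.144),(.08,2.141),(-.122,2.113)]
P=[(.153,-.632,.219),(.530,-.197,.2187),(.5453,-.199,.0205),(.4101,-.207,.0125),(.456,-.06,.028),(.457,.004,.131)]
A=[];b=[]
for (q2,q3),(x,y,z) in zip(Q,P):
    s=q2+q3;A+= [[1,0,np.sin(q2),np.sin(s),np.cos(s)],[0,1,np.cos(q2),np.cos(s),-np.sin(s)]];b+=[np.sqrt(x*x+y*y-.1126**2),z]
v,res,_,_=np.linalg.lstsq(np.array(A),np.array(b),rcond=None)
a,c,L1,L2,e=v
# target frames
az=np.array([-.976,.217,0]);az/=np.linalg.norm(az);up=np.array([0,0,1.])
c50,s50=np.cos(np.radians(50)),np.sin(np.radians(50))
root=np.array([.666,.1466,.1855]);ez=c50*az+s50*up;ex=-s50*az+c50*up;ey=np.cross(ez,ex)
def loop(s,o): return root+s*ez+o*ex
def tool(L,el,slope=3.,dist=.065,back=.0185):
    """loop centre L, elevation el(deg) of dipper z; returns TCP, tool z"""
    e_=np.radians(el);zd=np.cos(e_)*az+np.sin(e_)*up;xd=np.sin(e_)*az-np.cos(e_)*up
    m=np.radians(slope); tz=-(zd*np.cos(m)+xd*np.sin(m))
    return L+dist*xd+back*tz,tz
E
python3 - <<'E'
from k import *
np.set_printoptions(precision=3,suppress=True)
o=robot.get_obs();print(o['position'],o['q'])
print(v,res)
for el in (35,40,50):
  for s in (.03,.12):
    T,tz=tool(loop(s,-.004),el)
    for D in (.15,.2,.25,.3):
      # wrist: TCP - D*tz ; planar rho/z of wrist point with D vertical => pos for tool-down = wrist - D*up
      p=T-D*tz-D*up
      rho=np.sqrt(p[0]**2+p[1]**2-.1126**2)
      f=lambda q:[a+L1*np.sin(q[0])+L2*np.sin(q[0]+q[1])+e*np.cos(q[0]+q[1])-rho,c+L1*np.cos(q[0])+L2*np.cos(q[0]+q[1])-e*np.sin(q[0]+q[1])-p[2]]
      q,_,ok,_=fsolve(f,[-.2,2.0],full_output=1)
      print(el,s,D,T,ok,q,'j5',np.pi-q.sum()-np.arcsin(np.hypot(tz[0],tz[1])))
E
```

```text
[0.457 0.008 0.205] [-0.232 -0.218  2.051 -0.     1.302 -0.24 ]
[-0.     0.011  0.417  0.57   0.067] [0.]
35 0.03 0.15 [0.623 0.156 0.143] 1 [0.157 1.953] j5 0.019221006243515415
35 0.03 0.2 [0.623 0.156 0.143] 1 [0.12  2.048] j5 -0.03839945953778967
35 0.03 0.25 [0.623 0.156 0.143] 1 [0.091 2.136] j5 -0.097060581841792
35 0.03 0.3 [0.623 0.156 0.143] 1 [0.07  2.217] j5 -0.15773518053281776
35 0.12 0.15 [0.567 0.169 0.212] 1 [-0.065  2.039] j5 0.15489249179429243
35 0.12 0.2 [0.567 0.169 0.212] 1 [-0.117  2.135] j5 0.11103251260584868
35 0.12 0.25 [0.567 0.169 0.212] 1 [-0.163  2.225] j5 0.06747047577651388
35 0.12 0.3 [0.567 0.169 0.212] 1 [-0.202  2.308] j5 0.023122148756516747
40 0.03 0.15 [0.618 0.157 0.145] 1 [0.139 1.945] j5 0.13227315521822802
40 0.03 0.2 [0.618 0.157 0.145] 1 [0.098 2.035] j5 0.08405634433846954
40 0.03 0.25 [0.618 0.157 0.145] 1 [0.061 2.119] j5 0.035832665871137315
40 0.03 0.3 [0.618 0.157 0.145] 1 [0.031 2.199] j5 -0.013037915118704224
40 0.12 0.15 [0.561 0.17  0.214] 1 [-0.079  2.027] j5 0.268712347187387
40 0.12 0.2 [0.561 0.17  0.214] 1 [-0.133  2.116] j5 0.23375602919751282
40 0.12 0.25 [0.561 0.17  0.214] 1 [-0.185  2.201] j5 0.20009318066534199
40 0.12 0.3 [0.561 0.17  0.214] 1 [-0.232  2.281] j5 0.16708825043224296
50 0.03 0.15 [0.608 0.16  0.151] 1 [0.115 1.919] j5 0.35714489004578587
50 0.03 0.2 [0.608 0.16  0.151] 1 [0.069 1.997] j5 0.3251856231404253
50 0.03 0.25 [0.608 0.16  0.151] 1 [0.026 2.071] j5 0.2944160659945485
50 0.03 0.3 [0.608 0.16  0.151] 1 [-0.016  2.142] j5 0.2646585844603191
50 0.12 0.15 [0.551 0.172 0.22 ] 1 [-0.095  1.993] j5 0.4933509361086388
50 0.12 0.2 [0.551 0.172 0.22 ] 1 [-0.151  2.069] j5 0.4727754294754769
50 0.12 0.25 [0.551 0.172 0.22 ] 1 [-0.205  2.142] j5 0.45431157511377895
50 0.12 0.3 [0.551 0.172 0.22 ] 1 [-0.258  2.211] j5 0.43781916550905997
```

Gripped at 10.9 mm. A kinematic fit (residual about 0) shows a tool pitch of about 45° is near the wrist limit but feasible. Next I turn the dipper so the head points back towards the robot, then pitch.

Request:
play_rows([
  {"x": 0, "y": 0.6, "z": 0.5, "rx": 0, "ry": 0, "rz": 1.3},
  {"x": 0, "y": 1.2, "z": 1, "rx": 0, "ry": 0, "rz": 2.6},
  {"x": 0, "y": 1.8, "z": 1.8, "rx": 0, "ry": 0, "rz": 3.9},
  {"x": 0, "y": 2.4, "z": 1.8, "rx": 0, "ry": 0, "rz": 5.2},
  {"x": 0, "y": 3, "z": 1.8, "rx": 0, "ry": 0, "rz": 6.5},
])

```text
time: 17.05
position: [0.4557, 0.0836, 0.2461]
ee_rot: [0.425, 0.905, 0.0, 0.0]
contact_force: [-0.9, 0.8, -0.9]
finger_gap: 0.0107
```

Request:
play_rows([
  {"x": 0, "y": 0.6, "z": 0, "rx": 0, "ry": 0, "rz": 1.3},
  {"x": 0, "y": 1.2, "z": 0, "rx": 0, "ry": 0, "rz": 2.6},
  {"x": 0, "y": 1.8, "z": 0, "rx": 0, "ry": 0, "rz": 3.9},
  {"x": 0, "y": 2.3, "z": 0, "rx": 0, "ry": 0, "rz": 5.2},
  {"x": 0, "y": 2.3, "z": 0, "rx": 0, "ry": 0, "rz": 6.4},
])

```text
time: 17.55
position: [0.4551, 0.1416, 0.2451]
ee_rot: [0.102, 0.995, 0.0, -0.001]
contact_force: [-0.2, 0.3, -0.0]
finger_gap: 0.0107
```

Request:
play_rows([
  {"x": 0, "y": 0, "z": 0, "rx": -0.28, "ry": -1.25, "rz": 0},
  {"x": 0, "y": 0, "z": 0, "rx": -0.56, "ry": -2.5, "rz": 0},
  {"x": 0, "y": 0, "z": 0, "rx": -0.83, "ry": -3.75, "rz": 0},
  {"x": 0, "y": 0, "z": 0, "rx": -1.1, "ry": -5, "rz": 0},
  {"x": 0, "y": 0, "z": 0, "rx": -1.1, "ry": -5, "rz": 0},
])

```text
time: 18.05
position: [0.4521, 0.141, 0.2421]
ee_rot: [0.101, 0.96, -0.03, 0.261]
contact_force: [0.1, 0.6, -1.4]
finger_gap: 0.0102
```

```bash
python3 - <<'E'
from h import *
np.set_printoptions(precision=3,suppress=True)
o=robot.get_obs();print(o['time'],o['q'],o['position'],R.from_quat(o['ee_rot']).as_matrix())
E
```

```text
18.05 [ 0.173 -0.504  2.258 -0.248  0.904 -1.082] [0.452 0.141 0.242] [[-0.843  0.209  0.495]
 [ 0.178  0.978 -0.109]
 [-0.507 -0.004 -0.862]]
```

```bash
cat >> k.py <<'E'
D=.26
from scipy.optimize import least_squares
def fk(q):
    j1,q2,q3,j4,j5=q;s=q2+q3
    M=R.from_euler('z',j1)*R.from_euler('y',s)*R.from_euler('z',j4)*R.from_euler('y',j5)
    tz=M.apply([0,0,1])
    w=R.from_euler('z',j1).apply([a+L1*np.sin(q2)+L2*np.sin(s)+e*np.cos(s),.1126,c+D+L1*np.cos(q2)+L2*np.cos(s)-e*np.sin(s)])
    return w+D*tz,tz
def ik(T,tz,q0=(.17,-.2,2.1,-.4,.5)):
    r=least_squares(lambda q:np.r_[(fk(q)[0]-T)*5,fk(q)[1]-tz],q0)
    return r.x,r.cost
E
python3 - <<'E'
import k
from k import *
np.set_printoptions(precision=3,suppress=True)
o=robot.get_obs();print(fk(o['q'][:5]))
az0=k.az.copy()
for yaw in (12.5,8,4):
  k.az=np.array([-np.cos(np.radians(yaw)),np.sin(np.radians(yaw)),0])
  for el in (50,46,42):
    for s in (.11,.034):
      T,tz=tool(loop(s,-.003),el); q,cst=ik(T,tz)
      print(yaw,el,s,T,tz,'q',q,'cost %.1e'%cst)
E
```

```text
(array([0.451, 0.142, 0.242]), array([ 0.495, -0.109, -0.862]))
12.5 50 0.11 [0.558 0.17  0.213] [ 0.666 -0.148 -0.731] q [ 0.237 -0.19   2.148 -0.592  0.567] cost 3.3e-31
12.5 50 0.034 [0.606 0.16  0.154] [ 0.666 -0.148 -0.731] q [ 0.191  0.007  2.088 -0.703  0.433] cost 3.6e-25
12.5 46 0.11 [0.562 0.17  0.21 ] [ 0.714 -0.158 -0.682] q [ 0.246 -0.185  2.175 -0.743  0.506] cost 2.8e-28
12.5 46 0.034 [0.61  0.159 0.152] [ 0.714 -0.158 -0.682] q [ 0.198  0.018  2.111 -0.921  0.381] cost 1.7e-30
12.5 42 0.11 [0.566 0.169 0.208] [ 0.759 -0.168 -0.629] q [ 0.255 -0.174  2.198 -0.932  0.457] cost 2.9e-19
12.5 42 0.034 [0.614 0.158 0.15 ] [ 0.759 -0.168 -0.629] q [ 0.205  0.034  2.13  -1.195  0.351] cost 4.7e-21
8 50 0.11 [0.558 0.168 0.213] [ 0.675 -0.095 -0.731] q [ 0.2   -0.22   2.173 -0.478  0.516] cost 2.1e-21
8 50 0.034 [0.606 0.157 0.154] [ 0.675 -0.095 -0.731] q [ 0.156 -0.017  2.111 -0.575  0.374] cost 1.3e-25
8 46 0.11 [0.562 0.167 0.21 ] [ 0.724 -0.102 -0.682] q [ 0.207 -0.216  2.201 -0.62   0.442] cost 1.3e-27
8 46 0.034 [0.61  0.156 0.152] [ 0.724 -0.102 -0.682] q [ 0.162 -0.00
[... 180 characters left out ...]
 -0.108 -0.629] q [ 0.167  0.008  2.156 -1.142  0.261] cost 7.8e-20
4 50 0.11 [0.558 0.165 0.213] [ 0.68  -0.048 -0.731] q [ 0.165 -0.243  2.192 -0.35   0.481] cost 1.4e-23
4 50 0.034 [0.605 0.154 0.154] [ 0.68  -0.048 -0.731] q [ 0.124 -0.034  2.129 -0.414  0.333] cost 1.6e-28
4 46 0.11 [0.562 0.165 0.21 ] [ 0.73  -0.051 -0.682] q [ 0.17  -0.241  2.221 -0.468  0.395] cost 4.5e-18
4 46 0.034 [0.609 0.154 0.152] [ 0.73  -0.051 -0.682] q [ 0.128 -0.026  2.154 -0.624  0.248] cost 2.3e-23
4 42 0.11 [0.566 0.164 0.208] [ 0.775 -0.054 -0.629] q [ 0.175 -0.234  2.248 -0.654  0.314] cost 2.3e-23
4 42 0.034 [0.613 0.154 0.15 ] [ 0.775 -0.054 -0.629] q [ 0.131 -0.011  2.176 -1.018  0.183] cost 4.3e-24
```

The model predicts the measured pose to 1 mm. Next I finish the pitch (tool 44°) and go to the pre-insertion point, about 50 mm off the arm tip.

Request:
play_rows([
  {"x": 0, "y": 0.3, "z": 0, "rx": -0.24, "ry": -1.1, "rz": 0},
  {"x": 0.8, "y": 0.6, "z": 0, "rx": -0.49, "ry": -2.2, "rz": 0},
  {"x": 2, "y": 1, "z": -0.2, "rx": -0.49, "ry": -2.2, "rz": 0},
  {"x": 3, "y": 1.3, "z": -0.4, "rx": -0.49, "ry": -2.2, "rz": 0},
  {"x": 3.8, "y": 1.3, "z": -0.55, "rx": -0.49, "ry": -2.2, "rz": 0},
])

```text
time: 18.55
position: [0.5524, 0.1734, 0.2316]
ee_rot: [0.098, 0.922, -0.042, 0.373]
contact_force: [-0.8, 0.3, 0.2]
finger_gap: 0.0105
```

Request:
play_rows([
  {"x": 0, "y": 0, "z": 0, "rx": 0, "ry": 0, "rz": 0},
  {"x": 0, "y": 0, "z": 0, "rx": 0, "ry": 0, "rz": 0},
])

```text
time: 18.75
position: [0.5509, 0.1725, 0.2317]
ee_rot: [0.099, 0.922, -0.042, 0.373]
contact_force: [-0.7, -0.5, -0.4]
finger_gap: 0.0105
```

```bash
python3 - <<'E'
from k import *
np.set_printoptions(precision=4,suppress=True)
o=robot.get_obs();T=np.array(o['position']);M=R.from_quat(o['ee_rot']).as_matrix();print(T,o['q'],'tz',M[:,2],'ty',M[:,1])
s=cam('scene');t=cam('top')
for p in (s,t):
  print([(np.round(d['xy'],1),round(d['confidence'],2)) for d in robot.pinpoint('dipper_loop',p)[:6]])
# expected loop from grasp model
tz=M[:,2];tx=M[:,0];m=np.radians(3)
zd=-(tz*np.cos(m)) ; xd=tx*np.cos(m)-tz*np.sin(m)
L=T-.0185*tz-.065*xd
rel=L-root;print('model loop',L,'arm xyz',rel@ex,rel@ey,rel@ez,'proj',proj(s,L),proj(t,L))
zdv=np.cross(xd,M[:,1]);
for X,n in((tip:=root+.081*ez,'tip'),(root,'root')): print(n,proj(s,X),proj(t,X))
xs,ys=[int(v) for v in proj(s,L)[0]];xt,yt=[int(v) for v in proj(t,L)[0]]
a_=cv2.resize(s['frame'][ys-40:ys+40,xs-40:xs+40],(400,400),interpolation=2);b_=cv2.resize(t['frame'][yt-40:yt+40,xt-40:xt+40],(400,400),interpolation=2)
print((xs,ys),(xt,yt));cv2.imwrite('pics/pre.png',np.hstack([a_,b_]))
E
```

```text
[0.5509 0.1725 0.2317] [ 0.2557 -0.24    2.1623 -0.6051  0.5947 -0.7028] tz [ 0.6795 -0.1518 -0.7178] ty [ 0.2136  0.9769 -0.0044]
[(array([152.7, 267.7]), 0.91), (array([124.7, 325.7]), 0.83), (array([391.5, 135.2]), 0.79), (array([393.9, 138. ]), 0.51)]
[(array([489.2, 240.5]), 0.89), (array([183.3, 266.4]), 0.65), (array([462.4, 307.1]), 0.56)]
model loop [0.5862 0.165  0.2877] arm xyz 0.002971478846414166 0.0006699995359233255 0.130891768245654 proj [[397.4909 137.3053]] [[186.2724 264.4418]]
tip [[398.1415 163.1358]] [[197.4667 248.76  ]]
root [[400.299 204.111]] [[212.8592 224.2377]]
(397, 137) (186, 264)
```

View pics/pre.png

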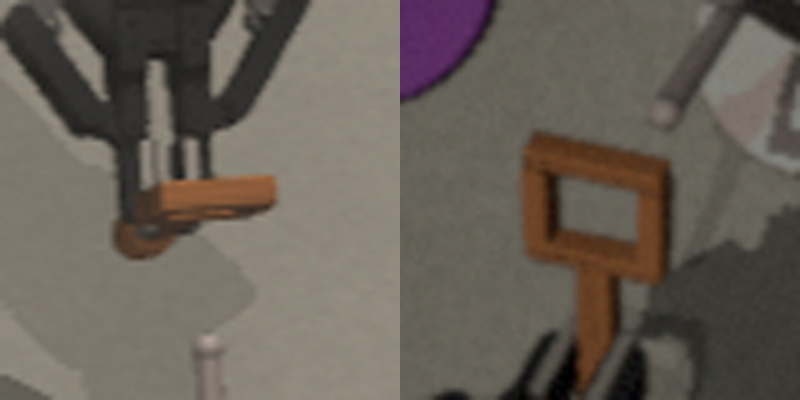

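```bash
python3 - <<'E'
from k import *
np.set_printoptions(precision=4,suppress=True)
s=cam('scene');t=cam('top')
L,r=tri([(s,(398.6,136.6)),(t,(185.4,265.8))]);rel=L-root
print(L,r,'arm xyz',rel@ex,rel@ey,rel@ez)
E=np.array([.5862,.165,.2877])
for st in (.085,.06,.035):
  for off in (0,-.005):
    print(st,off,'model delta units',(loop(st,off)-E)/.025,'tri delta',(loop(st,off)-L)/.025)
E
```

```text
[0.5844 0.1674 0.2873] [0.0008908564821894015, 0.0008908564821893606] arm xyz 0.0009372736315701716 0.002541018733420144 0.1321166855177883
0.085 0 model delta units [ 1.0586 -0.2617 -1.4834] tri delta [ 1.1325 -0.3559 -1.4678]
0.085 -0.005 model delta units [ 0.9091 -0.2284 -1.612 ] tri delta [ 0.9829 -0.3227 -1.5964]
0.06 0 model delta units [ 1.6861 -0.4012 -2.2495] tri delta [ 1.7599 -0.4954 -2.2339]
0.06 -0.005 model delta units [ 1.5365 -0.3679 -2.3781] tri delta [ 1.6104 -0.4622 -2.3624]
0.035 0 model delta units [ 2.3135 -0.5407 -3.0155] tri delta [ 2.3874 -0.6349 -2.9999]
0.035 -0.005 model delta units [ 2.164  -0.5074 -3.1441] tri delta [ 2.2378 -0.6017 -3.1285]
```

Model and triangulation agree to about 2 mm. I slide the loop over the tip to s = 0.06, checking the force.

Request:
play_rows([
  {"x": 0.45, "y": -0.15, "z": -0.6, "rx": 0, "ry": 0, "rz": 0},
  {"x": 0.85, "y": -0.25, "z": -1.1, "rx": 0, "ry": 0, "rz": 0},
  {"x": 1.15, "y": -0.32, "z": -1.5, "rx": 0, "ry": 0, "rz": 0},
  {"x": 1.4, "y": -0.4, "z": -1.85, "rx": 0, "ry": 0, "rz": 0},
  {"x": 1.7, "y": -0.45, "z": -2.25, "rx": 0, "ry": 0, "rz": 0},
])

```text
time: 19.55
position: [0.5934, 0.1617, 0.1759]
ee_rot: [0.098, 0.921, -0.042, 0.375]
contact_force: [-0.3, -0.1, 0.2]
finger_gap: 0.0107
```

Request:
play_rows([
  {"x": 0, "y": 0, "z": 0, "rx": 0, "ry": 0, "rz": 0},
  {"x": 0, "y": 0, "z": 0, "rx": 0, "ry": 0, "rz": 0},
])

```text
time: 19.75
position: [0.593, 0.1618, 0.1759]
ee_rot: [0.098, 0.921, -0.042, 0.374]
contact_force: [0.2, 0.4, -0.8]
finger_gap: 0.0106
```

```bash
cat > chk.py <<'E'
from k import *
np.set_printoptions(precision=4,suppress=True)
o=robot.get_obs();T=np.array(o['position']);M=R.from_quat(o['ee_rot']).as_matrix()
tz=M[:,2];tx=M[:,0];m=np.radians(3);xd=tx*np.cos(m)-tz*np.sin(m)
L=T-.0185*tz-.065*xd;rel=L-root;zd=np.cross(xd,M[:,1])
print(T,o['q'],o['contact_force'],o['moment'],'loop arm xyz',rel@ex,rel@ey,rel@ez,'ang',np.degrees(np.arccos(abs(zd@ez))))
s=cam('scene');t=cam('top');w=cam('wrist')
for p in (s,t,w):
  print([(np.round(d['xy'],1),round(d['confidence'],2)) for d in robot.pinpoint('dipper_loop',p)[:6]], proj(p,L))
a_=cv2.resize(s['frame'][130:240,350:460],(400,400),interpolation=2);b_=cv2.resize(t['frame'][200:300,160:260],(400,400),interpolation=2)
import sys;cv2.imwrite(sys.argv[1],np.hstack([a_,b_]))
E
python3 chk.py pics/in1.png
```

```text
[0.593  0.1618 0.1759] [ 0.2082 -0.065   2.124  -0.7103  0.4574 -0.6046] [ 0.2228  0.4058 -0.8333] [ 0.0552  0.437  -0.0066] loop arm xyz 0.0003336068219383363 -0.0006414011159542128 0.06044269964539963 ang 1.233134699386159
[(array([127.4, 325.9]), 0.75), (array([151.6, 268. ]), 0.64), (array([398.1, 166.6]), 0.49)] [[398.4151 173.6333]]
[(array([200.2, 242.8]), 0.93), (array([467.8, 306.5]), 0.83), (array([491.6, 241.4]), 0.57)] [[201.9706 242.0869]]
[] [[313.6463 449.8648]]
```

No contact force and the loop tracks the arm axis. I slide on to s ≈ 0.033, slightly low (o ≈ -5 mm).

Request:
play_rows([
  {"x": 0.15, "y": -0.04, "z": -0.3, "rx": 0, "ry": 0, "rz": 0},
  {"x": 0.3, "y": -0.07, "z": -0.6, "rx": 0, "ry": 0, "rz": 0},
  {"x": 0.52, "y": -0.1, "z": -0.96, "rx": 0, "ry": 0, "rz": 0},
  {"x": 0.52, "y": -0.1, "z": -0.96, "rx": 0, "ry": 0, "rz": 0},
  {"x": 0.52, "y": -0.1, "z": -0.96, "rx": 0, "ry": 0, "rz": 0},
])

```text
time: 20.55
position: [0.606, 0.1591, 0.1509]
ee_rot: [0.098, 0.921, -0.042, 0.374]
contact_force: [0.8, 0.7, -1.2]
finger_gap: 0.0104
```

```bash
python3 chk.py pics/in2.png
```

```text
[0.606  0.1591 0.1509] [ 0.1965  0.0064  2.1082 -0.7795  0.4107 -0.5345] [ 0.782   0.6953 -1.2449] [0.1046 0.3992 0.001 ] loop arm xyz -0.005535854997861412 -0.00044000787568274216 0.032669651012989784 ang 1.164236144134582
[(array([395. , 185.9]), 0.68), (array([124.2, 328.6]), 0.68), (array([151.9, 269.3]), 0.64)] [[398.5401 187.6883]]
[(array([204.5, 236.5]), 0.91), (array([490.2, 242.5]), 0.82), (array([467.4, 306. ]), 0.79)] [[207.0858 236.2502]]
[] [[313.6137 449.1808]]
```

View pics/in2.png

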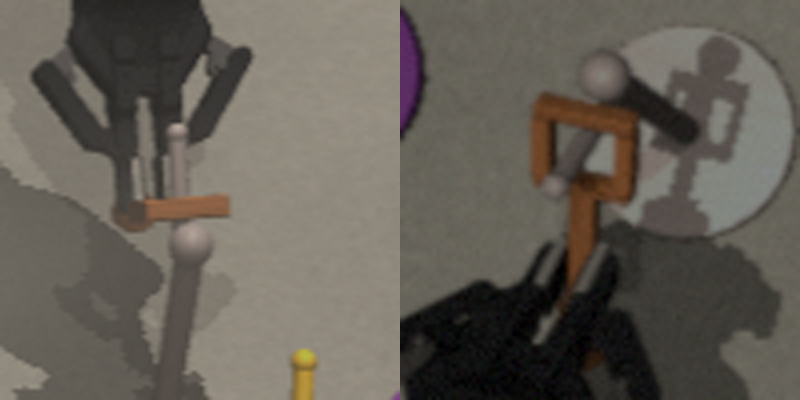

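The last picture shows the arm passing through the loop: in the top inset the arm runs from the ball (605,75) through the hole to its tip (555,185). The loop's far bar sits just in front of the post ball. All checks put it on the axis at s ≈ 33 mm, so I release.

Request:
play_rows([
  {"x": 0, "y": 0, "z": 0, "rx": 0, "ry": 0, "rz": 0},
  {"x": 0, "y": 0, "z": 0, "rx": 0, "ry": 0, "rz": 0},
  {"x": 0, "y": 0, "z": 0, "rx": 0, "ry": 0, "rz": 0},
  {"x": 0, "y": 0, "z": 0, "rx": 0, "ry": 0, "rz": 0},
  {"x": 0, "y": 0, "z": 0, "rx": 0, "ry": 0, "rz": 0},
], fingers=50)

```text
time: 21.35
position: [0.6062, 0.1593, 0.1519]
ee_rot: [0.098, 0.921, -0.042, 0.374]
contact_force: [1.1, 0.2, -0.1]
finger_gap: 0.0498
```

Request:
play_rows([
  {"x": -0.3, "y": 0.07, "z": 0.3, "rx": 0, "ry": 0, "rz": 0},
  {"x": -0.8, "y": 0.18, "z": 0.85, "rx": 0, "ry": 0, "rz": 0},
  {"x": -1.5, "y": 0.33, "z": 1.55, "rx": 0, "ry": 0, "rz": 0},
  {"x": -2.5, "y": 0.55, "z": 2.6, "rx": 0, "ry": 0, "rz": 0},
  {"x": -3.5, "y": 0.77, "z": 3.6, "rx": 0, "ry": 0, "rz": 0},
])

```text
time: 21.85
position: [0.5173, 0.1787, 0.2428]
ee_rot: [0.098, 0.921, -0.042, 0.374]
contact_force: [-0.3, 0.4, -0.1]
finger_gap: 0.0502
```

Request:
play_rows([
  {"x": -1, "y": 0.2, "z": 1, "rx": 0, "ry": 0, "rz": 0},
  {"x": -2, "y": 0.4, "z": 2, "rx": 0, "ry": 0, "rz": 0},
  {"x": -2, "y": 0.4, "z": 2, "rx": 0, "ry": 0, "rz": 0},
  {"x": -2, "y": 0.4, "z": 2, "rx": 0, "ry": 0, "rz": 0},
  {"x": -2, "y": 0.4, "z": 2, "rx": 0, "ry": 0, "rz": 0},
])

```text
time: 22.35
position: [0.4684, 0.1882, 0.2905]
ee_rot: [0.098, 0.922, -0.042, 0.373]
contact_force: [0.4, 0.2, -0.7]
finger_gap: 0.0504
```

```bash
cat > fin.py <<'E'
from k import *
np.set_printoptions(precision=3,suppress=True)
for i in range(2):
  s=cam('scene');t=cam('top')
  ps=[d for d in robot.pinpoint('dipper_loop',s) if 370<d['xy'][0]<430];pt=[d for d in robot.pinpoint('dipper_loop',t) if 180<d['xy'][0]<235]
  print([(d['xy'],d['confidence']) for d in ps+pt])
  if ps and pt:
    L,r=tri([(s,ps[0]['xy']),(t,pt[0]['xy'])]);rel=L-root;print(L,r,rel@ex,rel@ey,rel@ez)
  for p in (s,t):
    print('mask',[np.round(d['rect']) for d in robot.masks_of('dipper',p)])
    m=cv2.inRange(cv2.cvtColor(p['frame'],cv2.COLOR_BGR2HSV),(3,110,40),(18,255,255));
    x0,x1,y0,y1=(360,440,130,290) if p is s else (170,260,200,290)
    q=cv2.findNonZero(m[y0:y1,x0:x1]);print('orange',None if q is None else (len(q),np.array(cv2.boundingRect(q))+[x0,y0,0,0],q.reshape(-1,2).mean(0)+[x0,y0]))
o=robot.get_obs();print(o['time'],o['contact_force'],o['position'])
E
python3 fin.py
```

```text
[([397.1, 197.0], 0.63), ([209.8, 228.4], 0.73)]
[0.656 0.146 0.197] [0.0031205525771786425, 0.0031205525771785944] -0.0003706789353669749 -0.002421795406350671 0.01500065081982549
mask [array([384., 185.,  31.,  54.]), array([ 57., 318.,  83.,  36.]), array([126., 217.,  40.,  66.])]
orange (111, array([389, 186,  24,  53]), array([399.036, 196.784]))
mask [array([449., 288.,  41., 101.]), array([191., 224.,  39.,  23.]), array([480., 230.,  71.,  21.])]
orange (296, array([194, 222,  35,  22]), array([212.247, 231.068]))
[([392.9, 268.8], 0.68), ([397.8, 194.0], 0.67), ([209.9, 229.6], 0.81)]
[ 0.675  0.174 -0.008] [0.02309253758288043, 0.0230925375828805] -0.12232067787339422 0.02852384657034099 -0.1500372961082541
mask [array([ 58., 317.,  83.,  36.]), array([386., 186.,  27.,  55.]), array([129., 220.,  36.,  64.])]
orange (110, array([389, 186,  24,  53]), array([398.936, 196.018]))
mask [array([480., 230.,  72.,  23.]), array([196., 223.,  34.,  20.]), array([411., 193.,  29.,  43.]), array([450., 291.,  41.,  97.])]
orange (295, array([194, 222,  35,  22]), array([212.271, 231.078]))
22.95 [0.314 0.368 0.064] [0.469 0.189 0.292]
```

Request:
play_rows([
  {"x": 0, "y": 0, "z": 0, "rx": 0, "ry": 0, "rz": 0},
  {"x": 0, "y": 0, "z": 0, "rx": 0, "ry": 0, "rz": 0},
  {"x": 0, "y": 0, "z": 0, "rx": 0, "ry": 0, "rz": 0},
  {"x": 0, "y": 0, "z": 0, "rx": 0, "ry": 0, "rz": 0},
  {"x": 0, "y": 0, "z": 0, "rx": 0, "ry": 0, "rz": 0},
])

```text
time: 23.45
position: [0.4686, 0.1885, 0.2919]
ee_rot: [0.098, 0.921, -0.042, 0.374]
contact_force: [-0.1, 0.0, 0.9]
finger_gap: 0.0498
```

Request:
play_rows([
  {"x": 0, "y": 0, "z": 0, "rx": 0, "ry": 0, "rz": 0},
  {"x": 0, "y": 0, "z": 0, "rx": 0, "ry": 0, "rz": 0},
  {"x": 0, "y": 0, "z": 0, "rx": 0, "ry": 0, "rz": 0},
  {"x": 0, "y": 0, "z": 0, "rx": 0, "ry": 0, "rz": 0},
  {"x": 0, "y": 0, "z": 0, "rx": 0, "ry": 0, "rz": 0},
])

```text
time: 23.95
position: [0.4686, 0.1885, 0.2918]
ee_rot: [0.098, 0.921, -0.042, 0.374]
contact_force: [-1.4, 1.0, 0.1]
finger_gap: 0.0497
```

```bash
python3 fin.py; python3 - <<'E'
from h import *
t=cam('top')
for n in ('canister','cazuela','bowls'): print(n,[at_z(t,d['xy'],.071)[:2].round(3) for d in robot.pinpoint(n,t)[:1]])
E
```

```text
[([397.6, 195.0], 0.91), ([209.1, 231.6], 0.68)]
[0.65  0.149 0.196] [0.0019351388534032494, 0.0019351388534030733] -0.005000311371058108 -0.0012842581310529442 0.018552154565158612
mask [array([131., 216.,  35.,  68.]), array([ 56., 315.,  85.,  39.]), array([385., 187.,  28.,  51.])]
orange (110, array([389, 186,  24,  53]), array([398.991, 195.655]))
mask [array([478., 230.,  72.,  21.]), array([448., 290.,  38.,  99.]), array([195., 222.,  34.,  19.])]
orange (295, array([194, 222,  35,  22]), array([212.088, 231.047]))
[([398.1, 194.5], 0.77), ([207.4, 226.5], 0.67)]
[0.658 0.148 0.205] [0.004216127391266322, 0.00421612739126644] 0.006185331665640157 -0.0006212995668476856 0.020210907344117155
mask [array([383., 187.,  31.,  52.]), array([130., 217.,  37.,  68.]), array([ 57., 316.,  84.,  37.])]
orange (114, array([389, 186,  24,  54]), array([398.632, 197.   ]))
mask [array([195., 222.,  33.,  22.]), array([448., 289.,  43., 100.]), array([478., 230.,  75.,  23.])]
orange (297, array([194, 222,  35,  22]), array([212.29, 230.98]))
24.55 [ 0.238 -0.244 -0.231] [0.469 0.189 0.292]
canister [array([ 0.68 , -0.108])]
cazuela [array([ 0.693, -0.268])]
bowls [array([ 0.691, -0.189])]
```

Everything is at rest: the loop is about 18 mm up the arm from its root, on the axis and about 0.2 m high. The bystanders are unmoved within measurement noise.

```bash
python3 -c "
from bench import robot;print(robot.job_done())"
```

```text
the job is handed in; nothing more can be done
None
```

The dipper now hangs by its loop from the slanted arm of the steel cup stand, and I handed the job in at about 24.6 s of robot time. No verdict was given. I drew it out by the loop, laid it flat on the tile and let go. Then I gripped the handle about 65 mm from the loop and slid the loop along the arm to about 33 mm from its root before releasing it.

**Last checks:**
- **Loop:** two triangulations put the loop 19–20 mm up the arm from the root. They place it within about 6 mm of the arm's axis up and down, 1 mm sideways, and about 0.20 m above the work surface.
- **At rest:** the dipper's image did not move over the last 1.6 s, the gripper is well clear, and the measured force is near zero.
- **Bystanders:** the canister, clay dish and bowls read within about 8 mm of their first positions. That is the spread of the detector's readings, and I saw no sign that they moved.

**What failed or disagreed:**
- **First grasps:** the first three closings on the loop missed above it. At that opening the fingertips sat about 15 mm behind the reported TCP instead of 25 mm ahead, so I went lower in steps while watching the force.
- **Bad reading:** one triangulation after release was clearly wrong because the detector picked the wrong point in the scene picture; the other three agreed.
- **Final pose:** I had used all 12 picture views by the release, so I checked the hanging pose by numbers only.

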